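# Hang the gap gauge at the station of the part it checks

### The arm

A 6-joint arm with a two-finger parallel gripper is mounted at the origin on the work surface. World frame = base frame: x ahead of the robot, y to its left, z up, the work surface at z = 0. Lengths are in mm, angles in rad, forces in N, time in s.
With the tool pointing down it reaches from about 350 to 775 mm from the base axis. Payload 7.3 kg.
Tool frame: the origin (TCP) lies midway between the tips of the shut fingers; the grasp point (between the pads) lies 19 mm behind it; z points along the fingers, y is the line along which they close (so a half turn about z gives the same grasp; the last joint's range is limited). The gripper opens to 92 mm and grips with 3 to 60 N. Pads are 19 mm wide; open, the fingers measure 130 mm over their backs; the gripper's body (75 mm by 190 mm) begins 47 mm behind the grasp point.
Start: joints at [-1.279, 0.342, 1.524, -0, 1.275, -0.146], TCP at [222.597, -475.495, 226.741] pointing down, gripper open.
Joint ranges: [-2.53, 2.53], [-0.77, 2.02], [0.04, 2.7], [-1, 4.14], [0.28, 2.66], [-3.11, 3.11]. Speed limits (rad/s): [2.57, 2.57, 3.14, 3.14, 3.14, 3.14].

### API

Orientations are given as [roll, pitch, yaw] about the fixed x, y, z axes, in that order (R = Rz(yaw) Ry(pitch) Rx(roll)).
In Python, from plant import bot gives the robot as it stands.
- The arm moves only by the tool servo_tool, never from a script. Its argument "deltas" is a list of rows, each a list of 2 entries, a list of its own where there are three numbers: the shift along the tool's x, y, z in m, then the turn, a rotation vector about the tool's x, y, z in degrees. A call has 1 to 20 rows; each row shifts and turns the commanded pose from where the row before left it, along the tool's axes as they then stand; what a row does not reach is not made up. A row lasts 1/8 s, in which the tool goes at most 62.5 mm and 10.7 degrees, less where a joint would pass 70% of its speed; a pose out of reach is approached as far as the arm can. A call with a gripper value outside its range is refused whole. "fingers" is the opening, from 0 (shut) to 1 (fully open), set as the call begins (left out, the last holds). The fingers move at their own pace and stop on an object; the grip force is fixed at half the most. Time passes only in rows, so rows that do not move let the fingers close. It gives the time, the measured TCP pose, the force, the opening and the grip force at its end, in the units of the state.
- bot.get_obs(): the state, without advancing time (a new reading comes with each control period).
- bot.capture(name): name is "scene" or "top"; returns the picture (480x640x3 uint8, red, green, blue); there is no depth.
- bot.camera_model(name): a dict with "mtx" (3x3 intrinsics, pixels), "xyz" and "rotation" of the camera in the world. Camera axes: x right, y down, z forward; pixel columns grow to the right and rows downward; lengths in mm; the calibration is good to about 2 mm. A picture is of the moment at which its call begins. camera_model takes no time and is no camera call.
- bot.close_job(): hands the job in; it is judged then, once.
The state is a dict: "time": time; "joint_positions": joint angles; "dq": joint speeds; "tau": joint torques, N m; "tool_pos": TCP position; "tcp_rot": TCP orientation; "contact_force": force on the tool from outside, world axes, zero at the start; "moment": the same for the moment, N m; "grip_width": finger opening in mm; "finger_force": force on a finger pad.
Only numpy, scipy, OpenCV 4.12 (cv2) and the standard library are available. Lean on these libraries where they do the work, as an engineer would, in place of code of your own. Each camera call takes 0.05 s, during which the arm holds its last target. There are 200 camera calls.

### The job

Incoming inspection: take the steel gap gauge out of the sloping rack and hang it by its loop handle on the hook of the station whose tray holds the tall stepped shaft (the part it checks), not on the hook of the station with the flat flange. Leave it hanging straight and still on the hook, and leave the two parts and everything else on the bench where they are.

Things in the scene. Friction and masses are not known exactly. Their poses are not given: they have to be found in the camera images.
- gauge: Flat steel gap gauge, alike front and back, 12 mm thick (its x), 100 wide (y), 170 tall (z), 0.18 kg. Origin: centre of its foot end. From the foot: jaws with a 40 mm gap, plate to z = 81, then a loop handle: opening 76 wide, z = 81 to 128; top bar z = 128 to 144; on its middle a grip tab 36 wide, z = 144 to 170. Starts foot down in the rack's slot, top leaning 0.6 rad towards the robot.
- gauge_loop (a point): Point of the gauge in the middle of the underside of its loop's top bar (0, 0, 128 mm in the gauge's frame): this is what rests on a hook.
- rack: Grey plastic rack fixed to the bench, foot 130 x 136 mm, about 75 high. Origin: centre of its underside. Its slot runs along its y, is 15 mm wide and leans 0.6 rad from vertical, its open top towards the rack's -x; the gauge lifts out along this slope. The slot is 36 mm deep on the +x side, 50 mm on the -x side; the gauge's handle stands clear above it.
- station_a: One of two alike fixed stations, foot 200 x 130 mm: white tray at the front (-x), aluminium post behind (22 mm wide, front face x = +76, top z = 257 mm). Origin: centre of the underside. Hook: 10 mm round bar in the plane y = 0, from the post down to a level trough (axis z = 231, x = 35 to 10 mm), then up to its tip at x = -6 (top z = 257), pointing to -x.
- station_a_hook (a point): Top of the hook's bar in the middle of its trough, station_a (22.5, 0, 236 mm in the station's frame; the point's axes are the station's).
- station_a_tray (a point): Middle of the tray's floor, station_a (-35, 0, 5 mm in the station's frame). The tray measures 130 x 130 mm, rim 25 mm high.
- station_b: The other station, exactly like station_a.
- station_b_hook (a point): Top of the hook's bar in the middle of its trough, station_b.
- station_b_tray (a point): Middle of the tray's floor, station_b.
- shaft: Tall stepped steel shaft standing upright in the tray of one of the stations: 40 mm diameter up to 45 mm, then 26 mm diameter up to 85 mm. Origin at the centre of its underside. Which station has it varies.
- flange: Flat steel flange lying in the other station's tray: disc 72 mm diameter and 12 mm thick with a 36 mm hub, 35 mm high in all. Origin at the centre of its underside.
- caliper: Steel caliper lying flat, 190 mm long along its x, 55 mm wide at the jaws (+x end, to -y), 11 mm high. Bystander.
- bottle: White bottle, 56 mm diameter, 130 mm tall; origin at the underside. Bystander.
- vial: Small clear jar between the stations, 34 mm diameter, 55 mm tall; origin at the underside. Bystander.
- tape_roll: Roll of clear tape lying flat, 90 mm diameter, 22 mm high. Bystander.
- block_case: Wooden gauge-block case 100 x 70 x 35 mm. Bystander.
There are look-alikes about, which are no part of the job. What is shaped like the gauge but green is not meant.

How it is judged (in metres and radians):
On the way:
1. the gauge is lifted out of the rack in the gripper (distance between gauge and rack above 0.1 m and contact force between the fingers and gauge above 1 N and contact force between gauge and rack below 0.1 N), for 0.2 s.
At the end, for the whole second after the job is handed in: The gauge hangs by its loop on the hook of the station whose tray holds the shaft (loop point within 30 mm of the hook point, its weight on that station), within 0.25 rad of upright, at rest; shaft and flange are within 20 mm and bystanders within 30 mm of their places, upright (((horizontal distance between shaft and station_a_tray below 0.07 m and distance between gauge_loop and station_a_hook below 0.03 m and contact force between gauge and station_a above 0.8 N) or (horizontal distance between shaft and station_b_tray below 0.07 m and distance between gauge_loop and station_b_hook below 0.03 m and contact force between gauge and station_b above 0.8 N)) and angle between gauge's own z axis and vertical below 0.25 rad and linear speed of gauge below 0.03 m/s and angular speed of gauge below 0.25 rad/s); the robot touches nothing.
It fails at once if the shaft or the flange is moved by more than 20 mm (distance of any of shaft, flange from where it was at the start of the episode above 0.02 m).
It fails at once if a bystander is moved by more than 30 mm or knocked over (distance of any of caliper, bottle, vial, tape_roll, block_case from where it was at the start of the episode above 0.03 m or angle between any of caliper, bottle, vial, tape_roll, block_case's own z axis and vertical above 0.5 rad).
It also fails if it takes over 42 s, if anything falls off the work surface, if the arm or the gripper's body presses on something with over 40 N, if the wrist force passes 120 N, or if a joint passes its speed limit or range.

## Working session

There is one attempt and no reset: what is moved stays moved. The work goes in short steps, Python scripts to look and compute and a tool call to move; the robot and the scene stay as the last step left them, time stands still between calls to the robot, and variables do not carry over. Pictures are saved under pics/ and viewed, at most 10 in all, crops included, and the job is handed in when it is done.

Besides the shell and the picture viewer there is one more tool, called after "Request:" by a JSON object that holds its "method" and its "body", one argument or row to a line. servo_tool: Moves the arm, as the interface text tells. Its arguments: {"type":"object","properties":{"deltas":{"type":"array"},"fingers":{"type":"number"}},"required":["deltas"]}

```bash
mkdir -p pics; python3 - <<'E'
from plant import bot
import cv2
for n in("scene","top"):
    im=bot.capture(n); cv2.imwrite(f"pics/{n}0.png",im[:,:,::-1]); m=bot.camera_model(n); print(n,m)
print(bot.get_obs())
E
```

```text
scene {'mtx': array([[539.13458324,   0.        , 322.11676409],
       [  0.        , 539.13458324, 235.225723  ],
       [  0.        ,   0.        ,   1.        ]]), 'xyz': array([1351.82353519, -567.87012942, 1112.11700275]), 'rotation': array([-2.31338689, -0.00881253,  0.99021849])}
top {'mtx': array([[487.99168321,   0.        , 322.39126722],
       [  0.        , 487.99168321, 243.11617956],
       [  0.        ,   0.        ,   1.        ]]), 'xyz': array([ 363.28839911,   -6.14854233, 1542.01898302]), 'rotation': array([-3.03552581, -0.0140269 , -1.55744648])}
{'time': 0.1, 'joint_positions': array([-1.27900752e+00,  3.42704303e-01,  1.52489897e+00, -2.17558881e-06,
        1.27544020e+00, -1.46032488e-01]), 'dq': array([-0.00133855, -0.00080037, -0.00248299, -0.00083816,  0.00057894,
       -0.00046615]), 'tau': array([ 2.33865685e-03, -4.32003343e+01, -2.44695175e+01,  7.19865435e-02,
        5.26276580e-02, -4.56157215e-05]), 'tool_pos': array([ 222.48065146, -475.12497066,  226.09573294]), 'tcp_rot': array([-3.14015697e+00, -2.09056656e-04,  4.37821776e-01]), 'contact_force': array([-0.00973871, -0.4772819 , -0.03154052]), 'moment': array([-0.02828146, -0.00070998, -0.04996177]), 'finger_force': 0.0, 'grip_width': 91.6852571291982}
```

View pics/scene0.png

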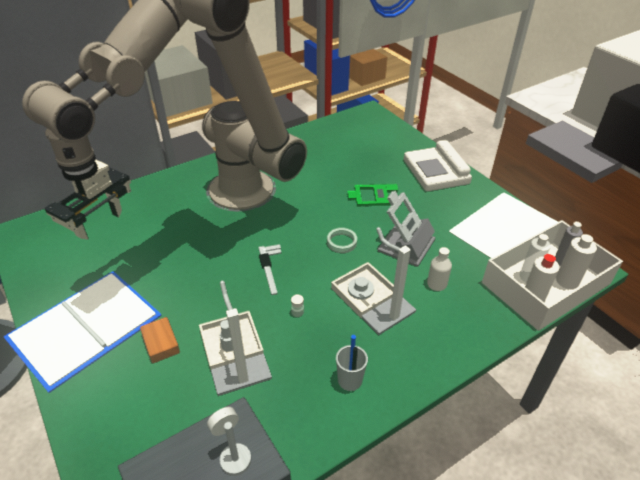

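View pics/top0.png

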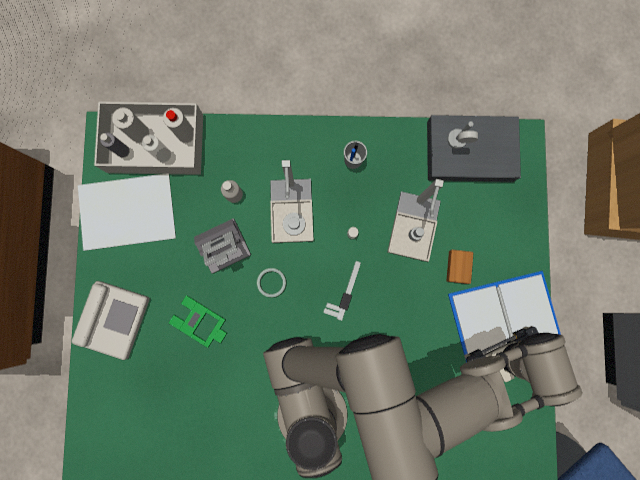

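The scene view shows the rack with the gauge at about (408,230), and the shaft in the tray of the station at about (235,345). The top view puts the rack at (222,246), the shaft station at (415,225) and the flange station at (292,210). I'll zoom in on the rack and the shaft station next.

```bash
cat > h.py <<'E'
import numpy as np, cv2
from scipy.spatial.transform import Rotation as R
from plant import bot
def cam(n):
    m=bot.camera_model(n); return m["mtx"],np.array(m["xyz"]),R.from_euler('xyz',m["rotation"]).as_matrix()
def ray(n,u,v):
    K,c,r=cam(n); d=r@np.linalg.inv(K)@[u,v,1]; return c,d/np.linalg.norm(d)
def onz(n,u,v,z):
    c,d=ray(n,u,v); return c+d*(z-c[2])/d[2]
def proj(n,p):
    K,c,r=cam(n); q=K@(r.T@(np.asarray(p,float)-c)); return q[:2]/q[2]
def tri(p,q):  # scene px, top px
    c1,d1=ray("scene",*p);c2,d2=ray("top",*q)
    A=np.stack([d1,-d2],1);s=np.linalg.lstsq(A,c2-c1,rcond=None)[0]
    a=c1+s[0]*d1;b=c2+s[1]*d2
    return (a+b)/2,np.linalg.norm(a-b)
E
python3 - <<'E'
from h import *
s=cv2.imread("pics/scene0.png");t=cv2.imread("pics/top0.png")
def c(im,x,y,w,h,k): return cv2.resize(im[y:y+h,x:x+w],None,fx=k,fy=k,interpolation=cv2.INTER_CUBIC)
cv2.imwrite("pics/c1.png",np.hstack([c(s,365,180,80,95,5),c(t,185,205,80,95,5)]))
cv2.imwrite("pics/c2.png",np.hstack([c(s,190,275,90,120,4.44),c(t,380,170,75,120,4.44)]))
print(onz("top",418,232,85),proj("scene",[0,0,0]),proj("top",[0,0,0]))
E
```

```text
[ 556.71198981 -312.66346182   85.        ] [239.8893322  188.41204031] [311.73888983 414.31847138]
```

View pics/c1.png

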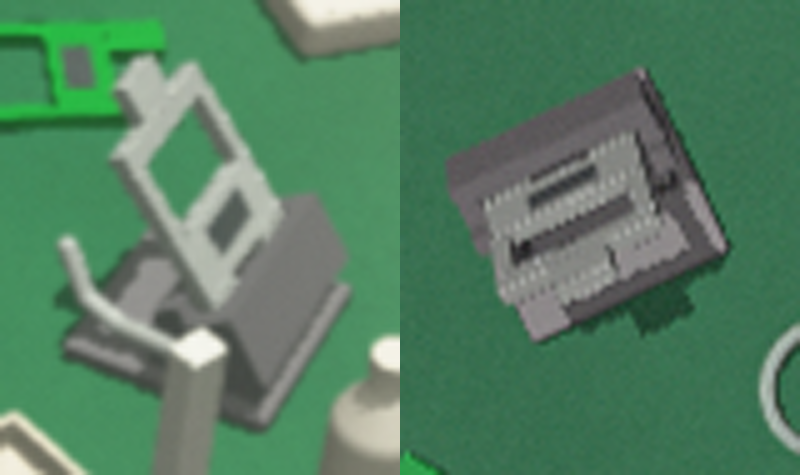

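View pics/c2.png

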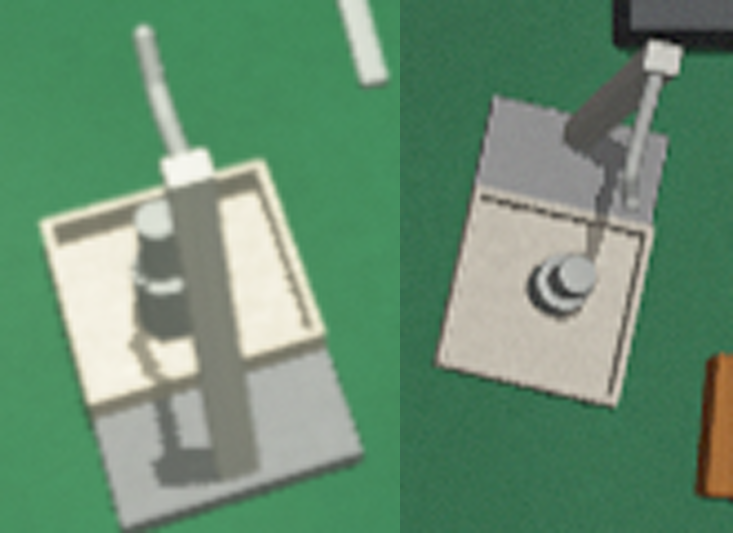

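The rack crop shows the gauge's loop and tab clearly in the scene half, but they're hard to make out in the top half. The station crop shows the post top at (188,165) and the hook tip at (145,32) in the scene half, and at (662,58) and (632,205) in the top half. I'll enlarge the gauge further.

```bash
python3 - <<'E'
from h import *
s=cv2.imread("pics/scene0.png");t=cv2.imread("pics/top0.png")
def c(im,x,y,w,h,k):
    o=cv2.resize(im[y:y+h,x:x+w],None,fx=k,fy=k,interpolation=cv2.INTER_CUBIC)
    for i in range(0,w,10): cv2.line(o,(i*k,0),(i*k,6),(0,0,255),1);cv2.putText(o,str(x+i),(i*k,16),0,.35,(0,0,255))
    for i in range(0,h,10): cv2.line(o,(0,i*k),(6,i*k),(0,0,255),1);cv2.putText(o,str(y+i),(8,i*k+4),0,.35,(0,0,255))
    return o
a=c(s,382,188,40,58,10);b=c(cv2.convertScaleAbs(t,alpha=1.3),195,217,40,58,10)
cv2.imwrite("pics/c3.png",np.hstack([a,b]))
E
```

```text
(no output)
```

View pics/c3.png

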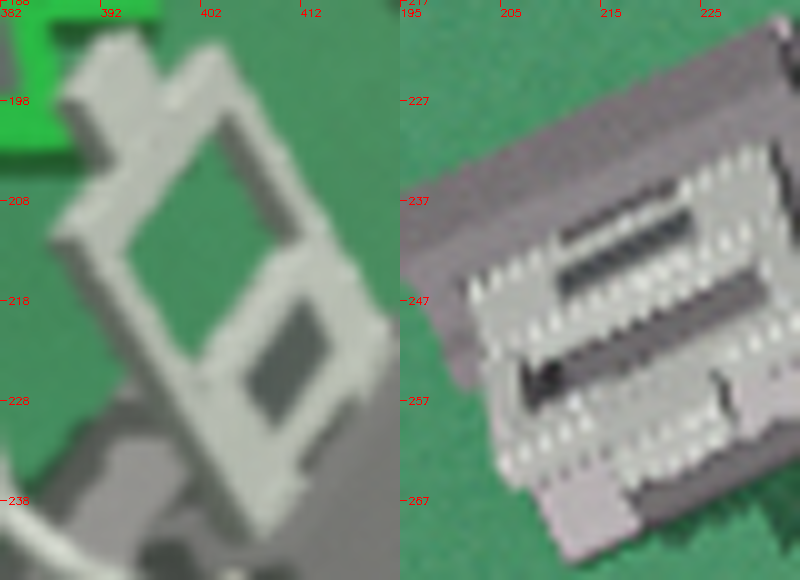

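```bash
python3 - <<'E'
from h import *
np.set_printoptions(precision=1,suppress=True)
a,e=tri((404.7,199.0),(208,258.2)); b,f=tri((394,211.7),(232,246.7)); print("128 corners",a,e,b,f,np.linalg.norm(a-b),np.degrees(np.arctan2(a[1]-b[1],a[0]-b[0]))-90)
# rack foot corners (top) onto z=5
for p in [(185+49,205+14),(185+9.4,205+31.5),(185+65.4,205+49),(185+27,205+68)]: print(p,onz("top",*p,0))
# station: post top corners centre & hook tip
post,e=tri((190+188/4.44,275+165/4.44),(380+(662-400)/4.44,170+58/4.44));print("post",post,e)
tip,e=tri((190+143/4.44,275+30/4.44),(380+(632-400)/4.44,170+203/4.44));print("tip",tip,e)
for p in [(440,365),(615,405),(652,225),(478,188)]: print("trayrim",onz("top",380+(p[0]-400)/4.44,170+p[1]/4.44,25))
for p in [(495,96),(667,135)]: print("backfoot",onz("top",380+(p[0]-400)/4.44,170+p[1]/4.44,5))
# gauge predicted
mid=(a+b)/2; yaw=np.arctan2(a[1]-b[1],a[0]-b[0])-np.pi/2
G=(R.from_euler('z',yaw)*R.from_euler('y',-.6))
org=mid-G.apply([6,0,128]); print("gauge",org,yaw)
for n,q in dict(tabT=[6,18,170],tabB=[6,-18,170],tabTl=[-6,18,170],cT=[6,50,144],cB=[6,-50,144],o81T=[6,38,81],o81B=[6,-38,81]).items():
    P=org+G.apply(q); print(n,proj("scene",P),proj("top",P))
E
```

```text
128 corners [466.  306.8 135.9] 4.469762083040192 [499.9 238.2 143. ] 5.5934338511489035 76.83200856457668 26.307443565815774
(234, 219) [600.8 257.1   0. ]
(194.4, 236.5) [542.8 380.5   0. ]
(250.4, 254) [489.7 201.7   0. ]
(212, 273) [428.  320.6   0. ]
post [ 669.  -332.   255.9] 5.375877300845157
tip [ 580.1 -312.9  254.1] 6.185189323270492
trayrim [ 499.6 -233.9   25. ]
trayrim [ 473.1 -357.3   25. ]
trayrim [ 601.6 -384.8   25. ]
trayrim [ 626.2 -261.1   25. ]
backfoot [ 697.3 -277.     5. ]
backfoot [ 670.6 -401.5    5. ]
gauge [543.3 302.3  30.5] 0.45915150800608284
tabT [394.8 189.7] [214.4 261.2]
tabB [389.4 196.5] [226.2 255.7]
tabTl [391.4 190.5] [216.4 264.6]
cT [403.4 191.4] [203.6 261.9]
cB [388.6 210.4] [235.7 246.9]
o81T [410.9 211.5] [206.4 250.5]
o81B [400.1 226.4] [229.9 239.6]
```

```bash
cat >> h.py <<'E'
np.set_printoptions(precision=2,suppress=True)
P=np.array([[0,1,0],[1,0,0],[0,0,-1.]])
GY=.462; G=(R.from_euler('z',GY)*R.from_euler('y',-.6)).as_matrix()
GO=np.array([542.5,301,30.5])
SY=-.212; S=R.from_euler('z',SY).as_matrix(); SO=np.array([585,-315.2,0])
def tgt(kind,g,):  # tool pose for gauge-frame / station-frame TCP point g
    return (GO+G@g,R.from_matrix(G@P)) if kind=="rack" else (SO+S@g,R.from_matrix(S@P))
def plan(pos,rot=None):
    o=bot.get_obs();q=R.from_euler('xyz',o["tcp_rot"])
    d=q.inv().apply(np.asarray(pos)-o["tool_pos"])
    print("t",o["time"],"at",o["tool_pos"],"shift mm(tool)",d)
    if rot is not None:
        rv=np.degrees((q.inv()*rot).as_rotvec()); print("turn deg",rv,"|",np.linalg.norm(rv),"then shift",rot.inv().apply(np.asarray(pos)-o["tool_pos"]))
    print("F",o["contact_force"],"grip",o["grip_width"],o["finger_force"])
E
python3 - <<'E'
from h import *
plan([480,-100,380]); p,r=tgt("rack",[0,0,216]); print(p); plan(p,r)
for q in [(19,20),]: pass
K=[("post",(190+188/4.44,275+165/4.44),(380+262/4.44,170+58/4.44),[87,0,257]),("tip",(190+143/4.44,275+30/4.44),(380+232/4.44,170+203/4.44),[-4,0,254])]
for n,a,b,g in K: w=SO+S@g; print(n,proj("scene",w)-a,proj("top",w)-b)
E
```

```text
t 0.1 at [ 222.48 -475.12  226.1 ] shift mm(tool) [ 392.3  -230.78 -153.49]
F [-0.01 -0.48 -0.03] grip 91.6852571291982 0.0
[433.32 246.64 208.77]
t 0.1 at [ 222.48 -475.12  226.1 ] shift mm(tool) [ 496.96 -564.27   18.24]
turn deg [-26.74  27.27 -88.4 ] | 96.2999561503023 then shift [552.11 411.52 302.52]
F [-0.01 -0.48 -0.03] grip 91.6852571291982 0.0
post [-1.84  0.29] [-0.27 -0.89]
tip [-1.9   0.56] [-0.52 -0.84]
```

Request:
{"method": "servo_tool", "body": {
  "deltas": [
    [[0.03, -0.018, -0.012], [0, 0, 0]],
    [[0.04, -0.023, -0.016], [0, 0, 0]],
    [[0.04, -0.023, -0.016], [0, 0, 0]],
    [[0.04, -0.023, -0.016], [0, 0, 0]],
    [[0.04, -0.023, -0.016], [0, 0, 0]],
    [[0.04, -0.023, -0.016], [0, 0, 0]],
    [[0.04, -0.023, -0.016], [0, 0, 0]],
    [[0.04, -0.023, -0.016], [0, 0, 0]],
    [[0.04, -0.023, -0.016], [0, 0, 0]],
    [[0.04, -0.023, -0.016], [0, 0, 0]],
    [[0, 0, 0], [-2.2, 2.3, -7.4]],
    [[0, 0, 0], [-2.2, 2.3, -7.4]],
    [[0, 0, 0], [-2.2, 2.3, -7.4]],
    [[0, 0, 0], [-2.2, 2.3, -7.4]],
    [[0, 0, 0], [-2.2, 2.3, -7.4]],
    [[0, 0, 0], [-2.2, 2.3, -7.4]],
    [[0, 0, 0], [-2.2, 2.3, -7.4]],
    [[0, 0, 0], [-2.2, 2.3, -7.4]],
    [[0, 0, 0], [-2.2, 2.3, -7.4]],
    [[0, 0, 0], [0, 0, 0]]
  ],
  "fingers": 1
}}

```text
time: 2.6
tool_pos: [479.8, -106.8, 382.1]
tcp_rot: [2.681, -0.098, 1.643]
contact_force: [-0.1, 0.2, -0.2]
grip_width: 92.1
finger_force: 0.0
```

```bash
python3 - <<'E'
from h import *
p,r=tgt("rack",[0,0,216]); plan(p,r)
E
```

```text
t 2.6 at [ 479.81 -106.84  382.13] shift mm(tool) [ 337.23 -110.84  176.5 ]
turn deg [ -6.77   6.5  -22.06] | 23.974928913248313 then shift [337.14  -2.19 208.55]
F [-0.08  0.2  -0.21] grip 92.13451847744943 0.0
```

Request:
{"method": "servo_tool", "body": {
  "deltas": [
    [[0, 0, 0], [-2.25, 2.15, -7.35]],
    [[0, 0, 0], [-2.25, 2.15, -7.35]],
    [[0, 0, 0], [-2.25, 2.15, -7.35]],
    [[0.034, 0, 0.005], [0, 0, 0]],
    [[0.045, 0, 0.01], [0, 0, 0]],
    [[0.045, 0, 0.01], [0, 0, 0]],
    [[0.045, -0.001, 0.02], [0, 0, 0]],
    [[0.045, -0.001, 0.02], [0, 0, 0]],
    [[0.045, 0, 0.03], [0, 0, 0]],
    [[0.045, 0, 0.033], [0, 0, 0]],
    [[0.033, 0, 0.04], [0, 0, 0]],
    [[0, 0, 0.04], [0, 0, 0]],
    [[0, 0, 0], [0, 0, 0]],
    [[0, 0, 0], [0, 0, 0]]
  ]
}}

```text
time: 4.35
tool_pos: [433.4, 246.6, 209.9]
tcp_rot: [2.541, 0.001, 2.034]
contact_force: [0.4, -0.7, -0.5]
grip_width: 92.0
finger_force: 0.0
```

```bash
python3 - <<'E'
from h import *
p,r=tgt("rack",[0,0,216]); plan(p,r)
s=bot.capture("scene");t=bot.capture("top")
cv2.imwrite("pics/s1.png",s[:,:,::-1]);cv2.imwrite("pics/t1.png",t[:,:,::-1])
c=lambda im,x,y,w,h,k:cv2.resize(im[y:y+h,x:x+w,::-1],None,fx=k,fy=k,interpolation=cv2.INTER_CUBIC)
cv2.imwrite("pics/v1.png",np.hstack([c(s,355,140,100,120,4),c(t,180,200,100,120,4)]))
E
```

```text
t 4.35 at [433.35 246.56 209.92] shift mm(tool) [ 0.08 -0.64  0.95]
turn deg [0.04 0.03 0.11] | 0.11801959097887291 then shift [ 0.08 -0.64  0.96]
F [ 0.36 -0.74 -0.46] grip 91.95051757726768 0.0
```

View pics/v1.png

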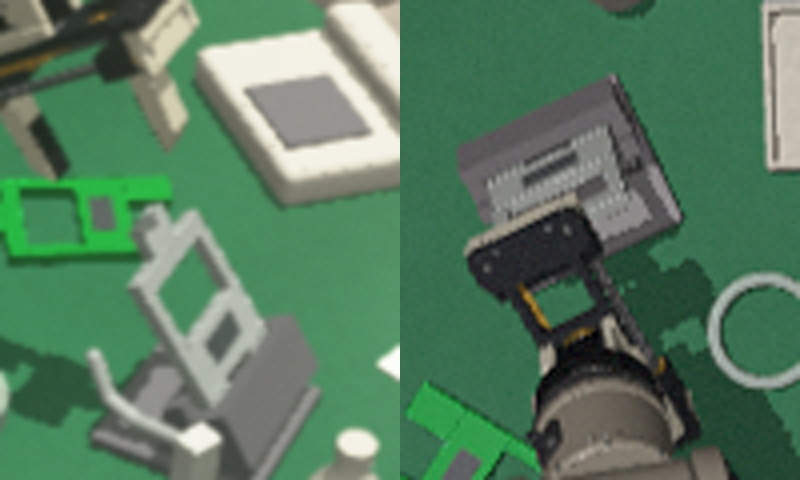

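The left half shows the fingertips at about (367,184) and (397,177) in the scene image, with the tab just below at (393,194). The top half shows the gripper lined up over the rack. I'll check these against the kinematics.

```bash
python3 - <<'E'
from h import *
o=bot.get_obs();q=R.from_euler('xyz',o["tcp_rot"])
for y in (-65,-46,0,46,65):
  for x in (-9.5,9.5):
    w=o["tool_pos"]+q.apply([x,y,0]); print(y,x,(proj("scene",w)-[355,140])*4)
E
```

```text
-65 -9.5 [ 32.92 182.91]
-65 9.5 [ 44.89 169.2 ]
-46 -9.5 [ 53.52 177.66]
-46 9.5 [ 65.43 163.88]
0 -9.5 [104.89 164.57]
0 9.5 [116.63 150.6 ]
46 -9.5 [158.45 150.91]
46 9.5 [170.   136.76]
65 -9.5 [181.25 145.1 ]
65 9.5 [192.71 130.87]
```

Request:
{"method": "servo_tool", "body": {
  "deltas": [
    [[0, -0.001, 0.02], [0, 0, 0]],
    [[0, 0, 0.02], [0, 0, 0]],
    [[0, 0, 0.02], [0, 0, 0]],
    [[0, 0, 0.012], [0, 0, 0]],
    [[0, 0, 0], [0, 0, 0]]
  ]
}}

```text
time: 5.08
tool_pos: [472.5, 262.3, 164.8]
tcp_rot: [2.561, -0.005, 2.039]
contact_force: [-0.0, -0.4, -0.1]
grip_width: 91.8
finger_force: 0.0
```

Request:
{"method": "servo_tool", "body": {
  "deltas": [
    [[0, 0, 0], [0, 0, 0]],
    [[0, 0, 0], [0, 0, 0]],
    [[0, 0, 0], [0, 0, 0]],
    [[0, 0, 0], [0, 0, 0]]
  ],
  "fingers": 0.3
}}

```text
time: 5.58
tool_pos: [471.9, 262.6, 164.2]
tcp_rot: [2.562, -0.005, 2.04]
contact_force: [0.9, 0.1, -0.1]
grip_width: 56.7
finger_force: 0.0
```

```bash
python3 - <<'E'
from h import *
p,r=tgt("rack",[0,0,145]); plan(p,r)
s=bot.capture("scene");t=bot.capture("top")
c=lambda im,x,y,w,h,k:cv2.resize(im[y:y+h,x:x+w,::-1],None,fx=k,fy=k,interpolation=cv2.INTER_CUBIC)
cv2.imwrite("pics/v2.png",np.hstack([c(s,365,160,65,70,7),c(t,190,220,50,70,6)[:490]if 0 else cv2.resize(c(t,190,220,46,70,7),(322,490))]))
E
```

```text
t 5.575 at [471.89 262.58 164.24] shift mm(tool) [ 2.86 -8.98 10.96]
turn deg [-1.19 -0.45  0.18] | 1.285988197697061 then shift [ 2.92 -9.21 10.75]
F [ 0.87  0.07 -0.11] grip 56.682622147069175 0.0
```

View pics/v2.png

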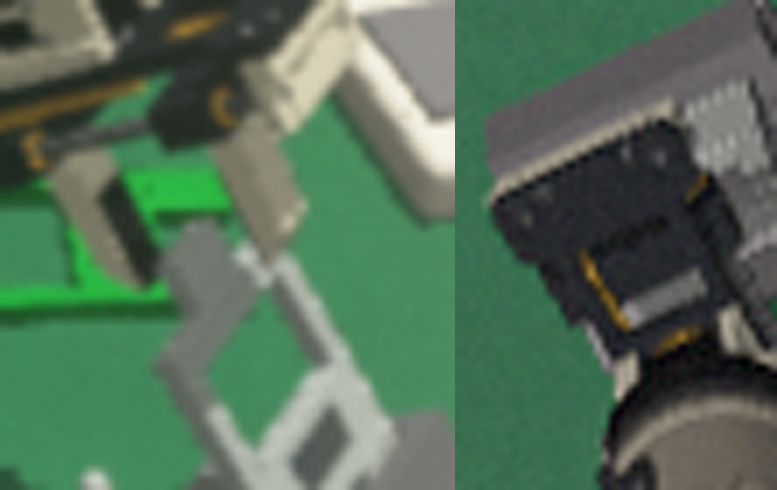

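The scene half shows the tab at (195,250) between the half-closed fingers, with the right finger nearer. The arm stopped about 14 mm off its target, so I'll check the joints against their limits.

```bash
python3 - <<'E'
from h import *
o=bot.get_obs();print(o["joint_positions"],o["dq"],o["tau"],o["contact_force"],o["moment"])
E
```

```text
[ 0.31  0.21  2.09  0.33  0.28 -0.44] [-0. -0. -0.  0. -0.  0.] [  0.   -31.83 -20.14   0.37  -2.24   0.05] [-0.41 -0.78  0.36] [-0.12  0.17  0.  ]
```

```bash
cat >> h.py <<'E'
TH=25
def tgt2(kind,g,th=TH):  # grasp point at gauge-/station-frame point g, tool tilted th deg about closing axis
    r0=R.from_matrix((G if kind=="rack" else S)@P)*R.from_euler('y',th,degrees=True)
    b,M=(GO,G) if kind=="rack" else (SO,S)
    return b+M@np.array(g,float)+r0.apply([0,0,19.]),r0
E
python3 - <<'E'
from h import *
o=bot.get_obs();q=R.from_euler('xyz',o["tcp_rot"])
j=o["joint_positions"]
f=lambda a,b:np.array([np.sin(b)*np.cos(a),np.sin(b)*np.sin(a),np.cos(b)])
print("now",np.arccos(f(j[0],j[1]+j[2])@q.apply([0,0,1])))
for th in(0,20,25,30,35):
    p,r=tgt2("rack",[0,5,164],th); w=p-r.apply([0,0,200]); az=np.arctan2(w[1],w[0])
    print(th,p,np.arccos(f(az,j[1]+j[2])@r.apply([0,0,1])), az)
E
```

```text
now 0.28299865660885926
0 [466.98 268.98 150.17] 0.2470494683398431 0.5386286247418315
20 [463.51 274.51 151.12] 0.46430962585375296 0.3942045485311418
25 [462.5  275.72 151.64] 0.5617540913366941 0.3614046561750555
30 [461.46 276.85 152.27] 0.6617947202787826 0.330840976888638
35 [460.39 277.87 153.01] 0.7624856230312853 0.30283688391283936
```

Request:
{"method": "servo_tool", "body": {
  "deltas": [
    [[0, 0, -0.025], [0, 0, 0]],
    [[0, 0, -0.03], [0, 0, 0]],
    [[0, 0, -0.03], [0, 0, 0]],
    [[0, 0, 0], [0, 8.3, 0]],
    [[0, 0, 0], [0, 8.3, 0]],
    [[0, 0, 0], [0, 8.4, 0]],
    [[0, 0, 0], [0, 0, 0]]
  ],
  "fingers": 1
}}

```text
time: 6.55
tool_pos: [429.1, 236.6, 229.9]
tcp_rot: [2.554, -0.311, 2.231]
contact_force: [0.3, 0.2, -0.6]
grip_width: 91.8
finger_force: 0.0
```

```bash
python3 - <<'E'
from h import *
print(bot.get_obs()["joint_positions"])
for z in (224,164):
    p,r=tgt2("rack",[0,5,z]); plan(p,r)
E
```

```text
[-0.03  0.09  2.06  0.81  0.86 -1.1 ]
t 6.55 at [429.14 236.63 229.93] shift mm(tool) [ 7.48 -3.85 36.62]
turn deg [-2.26  3.99 -1.12] | 4.724574543919262 then shift [ 5.   -5.17 36.88]
F [ 0.32  0.24 -0.58] grip 91.84003478318964 0.0
t 6.55 at [429.14 236.63 229.93] shift mm(tool) [-14.01  -1.21  92.58]
turn deg [-2.26  3.99 -1.12] | 4.724574543919262 then shift [-20.36  -5.17  91.26]
F [ 0.32  0.24 -0.58] grip 91.84003478318964 0.0
```

Request:
{"method": "servo_tool", "body": {
  "deltas": [
    [[0, 0, 0], [-2.3, 4, -1.1]],
    [[0.005, -0.005, 0.037], [0, 0, 0]],
    [[0, 0, 0], [0, 0, 0]],
    [[-0.008, 0, 0.018], [0, 0, 0]],
    [[-0.008, 0, 0.018], [0, 0, 0]],
    [[-0.01, 0, 0.02], [0, 0, 0]],
    [[0, 0, 0], [0, 0, 0]],
    [[0, 0, 0], [0, 0, 0]]
  ]
}}

```text
time: 7.55
tool_pos: [461.6, 278.8, 151.9]
tcp_rot: [2.493, -0.355, 2.297]
contact_force: [0.6, 0.7, 0.7]
grip_width: 92.0
finger_force: 0.0
```

Request:
{"method": "servo_tool", "body": {
  "deltas": [
    [[0, 0, 0], [0, 0, 0]],
    [[0, 0, 0], [0, 0, 0]],
    [[0, 0, 0], [0, 0, 0]],
    [[0, 0, 0], [0, 0, 0]],
    [[0, 0, 0], [0, 0, 0]],
    [[0, 0, 0], [0, 0, 0]]
  ],
  "fingers": 0.35
}}

```text
time: 8.3
tool_pos: [462.0, 278.6, 150.9]
tcp_rot: [2.493, -0.356, 2.296]
contact_force: [-0.3, -0.1, 0.7]
grip_width: 36.5
finger_force: 0.0
```

```bash
python3 - <<'E'
from h import *
p,r=tgt2("rack",[0,5,162]); plan(p,r)
s=bot.capture("scene")
c=lambda im,x,y,w,h,k:cv2.resize(im[y:y+h,x:x+w,::-1],None,fx=k,fy=k,interpolation=cv2.INTER_CUBIC)
cv2.imwrite("pics/v3.png",c(s,360,150,75,75,8))
E
```

```text
t 8.3 at [462.02 278.57 150.94] shift mm(tool) [-2.9  -0.3  -0.32]
turn deg [ 0.01 -0.16  0.24] | 0.2930452541656481 then shift [-2.9  -0.29 -0.31]
F [-0.28 -0.08  0.71] grip 36.459831483920496 0.0
```

View pics/v3.png

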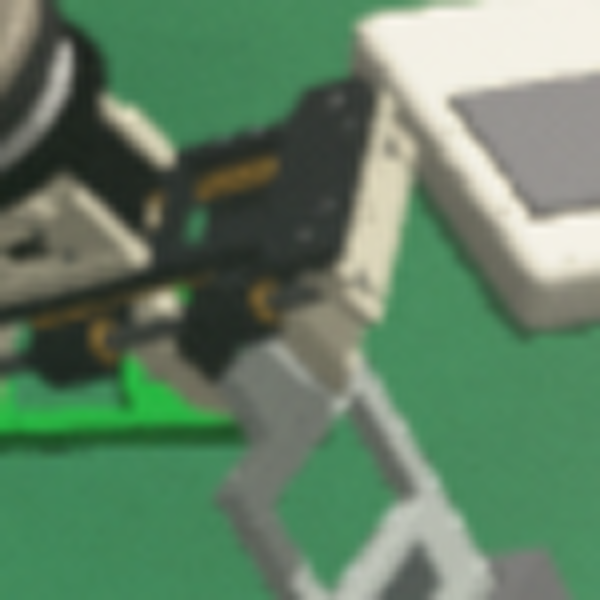

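The tab sits between the two fingers at around (285,370) in the crop, one on each face. Closing now.

Request:
{"method": "servo_tool", "body": {
  "deltas": [
    [[-0.002, 0, 0], [0, 0, 0]],
    [[0, 0, 0], [0, 0, 0]]
  ],
  "fingers": 0.18
}}

```text
time: 8.6
tool_pos: [463.3, 277.1, 150.2]
tcp_rot: [2.493, -0.356, 2.296]
contact_force: [-0.6, -0.5, -0.2]
grip_width: 18.0
finger_force: 0.2
```

Request:
{"method": "servo_tool", "body": {
  "deltas": [
    [[0, 0, 0], [0, 0, 0]],
    [[0, 0, 0], [0, 0, 0]],
    [[0, 0, 0], [0, 0, 0]],
    [[0, 0, 0], [0, 0, 0]]
  ],
  "fingers": 0.0
}}

```text
time: 9.1
tool_pos: [463.7, 277.2, 150.5]
tcp_rot: [2.492, -0.355, 2.296]
contact_force: [3.3, 1.8, -0.5]
grip_width: 12.2
finger_force: 29.8
```

Request:
{"method": "servo_tool", "body": {
  "deltas": [
    [[0.0042, 0, -0.009], [0, 0, 0]],
    [[0.0085, 0, -0.018], [0, 0, 0]],
    [[0.0085, 0, -0.018], [0, 0, 0]],
    [[0.0085, 0, -0.018], [0, 0, 0]],
    [[0.0127, 0, -0.0272], [0, 0, 0]],
    [[0.0127, 0, -0.0272], [0, 0, 0]],
    [[0.0127, 0, -0.0272], [0, 0, 0]],
    [[0.0127, 0, -0.0272], [0, 0, 0]],
    [[0, 0, 0], [0, 0, 0]],
    [[0, 0, 0], [0, 0, 0]]
  ]
}}

```text
time: 10.35
tool_pos: [366.7, 229.0, 305.6]
tcp_rot: [2.494, -0.356, 2.295]
contact_force: [0.4, 0.3, -1.6]
grip_width: 11.7
finger_force: 30.0
```

```bash
python3 - <<'E'
from h import *
print(bot.get_obs()["joint_positions"])
p,r=tgt2("st",[-110,0,301]);print(p); plan(p,r)
s=bot.capture("scene");cv2.imwrite("pics/v4.png",s[:,:,::-1])
E
```

```text
[-0.15 -0.12  2.07  0.79  1.12 -1.08]
[ 479.15 -284.2   283.78]
t 10.35 at [366.69 229.05 305.58] shift mm(tool) [-437.67 -119.92 -265.73]
turn deg [ 14.03 -11.68  48.13] | 51.472307445818416 then shift [-442.52  217.94 -182.29]
F [ 0.42  0.29 -1.58] grip 11.740962701148488 29.987276878673583
```

View pics/v4.png

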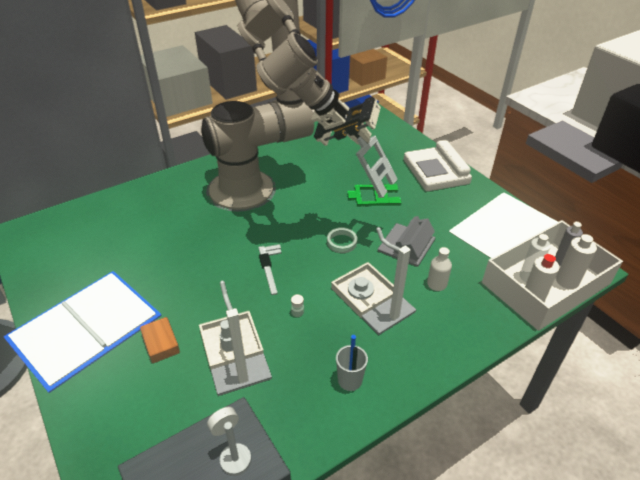

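The gauge is out of the rack and held upright in the gripper at about (378,165), and nothing else has moved. I'll rotate it to hang upright and carry it to the front of the shaft station.

Request:
{"method": "servo_tool", "body": {
  "deltas": [
    [[0, 0, 0], [2, -1.67, 6.88]],
    [[0, 0, 0], [2, -1.67, 6.88]],
    [[0, 0, 0], [2, -1.67, 6.88]],
    [[0, 0, 0], [2, -1.67, 6.88]],
    [[0, 0, 0], [2, -1.67, 6.88]],
    [[0, 0, 0], [2, -1.67, 6.88]],
    [[0, 0, 0], [2, -1.67, 6.88]],
    [[-0.018, 0.009, -0.008], [0, 0, 0]],
    [[-0.036, 0.018, -0.015], [0, 0, 0]],
    [[-0.036, 0.018, -0.015], [0, 0, 0]],
    [[-0.036, 0.018, -0.015], [0, 0, 0]],
    [[-0.036, 0.018, -0.015], [0, 0, 0]],
    [[-0.036, 0.018, -0.015], [0, 0, 0]],
    [[-0.036, 0.018, -0.015], [0, 0, 0]],
    [[-0.036, 0.018, -0.015], [0, 0, 0]],
    [[-0.036, 0.018, -0.015], [0, 0, 0]],
    [[-0.036, 0.018, -0.015], [0, 0, 0]],
    [[-0.036, 0.018, -0.015], [0, 0, 0]],
    [[-0.036, 0.018, -0.015], [0, 0, 0]],
    [[-0.018, 0.009, -0.008], [0, 0, 0]]
  ]
}}

```text
time: 12.9
tool_pos: [480.1, -275.7, 285.2]
tcp_rot: [-3.14, -0.439, 1.357]
contact_force: [1.1, -0.6, -1.2]
grip_width: 11.6
finger_force: 30.0
```

Request:
{"method": "servo_tool", "body": {
  "deltas": [
    [[0, 0, 0], [0, 0, 0]],
    [[0, 0, 0], [0, 0, 0]]
  ]
}}

```text
time: 13.15
tool_pos: [479.6, -273.0, 286.9]
tcp_rot: [-3.141, -0.439, 1.359]
contact_force: [1.0, -0.1, -1.6]
grip_width: 11.9
finger_force: 30.0
```

```bash
python3 - <<'E'
from h import *
o=bot.get_obs();print(o["joint_positions"])
p,r=tgt2("st",[-110,0,301]);plan(p,r)
# gauge in tool frame from grasp-time pose
rg=R.from_matrix(G@P)*R.from_euler('y',25,degrees=True)
q0=R.from_euler('xyz',[2.492,-.355,2.296]); t0=np.array([463.7,277.2,150.5])
print("TCP in gauge at grasp",G.T@(t0-GO))
q=R.from_euler('xyz',o["tcp_rot"])
pts=dict(loop=[0,0,128],loopf=[6,0,128],cP=[6,50,144],cM=[6,-50,144],footP=[6,50,0],footM=[6,-50,0],oP=[6,38,128],oM=[6,-38,128],o81P=[6,38,81],o81M=[6,-38,81])
for n,g in pts.items():
    w=q.apply(q0.inv().apply(GO+G@g-t0))+o["tool_pos"]; print(n,w,proj("scene",w),proj("top",w))
s=bot.capture("scene");cv2.imwrite("pics/s5.png",s[:,:,::-1]);t=bot.capture("top");cv2.imwrite("pics/t5.png",t[:,:,::-1])
E
```

```text
[-0.86  0.48  1.23  0.35  1.7  -0.65]
t 13.15 at [ 479.6  -273.01  286.87] shift mm(tool) [-11.3    1.91  -1.9 ]
turn deg [-0.02 -0.16  0.  ] | 0.16329867899167042 then shift [-11.31   1.91  -1.86]
F [ 1.04 -0.11 -1.62] grip 11.86755993614927 29.992096906062216
TCP in gauge at grasp [  0.78  13.82 144.86]
loop [ 475.82 -286.32  270.01] [210.66 243.64] [422.94 253.37]
loopf [ 481.68 -287.61  269.99] [211.23 245.36] [423.41 251.15]
cP [ 492.45 -238.79  286.02] [232.18 234.94] [405.96 246.19]
cM [ 471.02 -336.46  285.96] [187.94 245.58] [443.6  254.97]
footP [ 492.   -238.6   142.02] [238.29 278.24] [396.7  251.31]
footM [ 470.57 -336.28  141.96] [197.53 288.97] [430.51 259.21]
oP [ 489.83 -250.49  270.01] [227.75 241.35] [409.29 247.86]
oM [ 473.54 -324.72  269.96] [194.44 249.44] [437.54 254.45]
o81P [ 489.68 -250.43  223.01] [229.95 255.97] [405.96 249.57]
o81M [ 473.39 -324.66  222.96] [197.54 264.1 ] [433.22 255.93]
```

```bash
python3 - <<'E'
from h import *
s=cv2.imread("pics/s5.png");t=cv2.imread("pics/t5.png")
def c(im,x,y,w,h,k):
    o=cv2.resize(im[y:y+h,x:x+w],None,fx=k,fy=k,interpolation=cv2.INTER_CUBIC)
    for i in range(0,w,10): cv2.line(o,(i*k,0),(i*k,5),(0,0,255),1);cv2.putText(o,str(x+i),(i*k,15),0,.35,(0,0,255))
    for i in range(0,h,10): cv2.line(o,(0,i*k),(5,i*k),(0,0,255),1);cv2.putText(o,str(y+i),(7,i*k+4),0,.35,(0,0,255))
    return o
cv2.imwrite("pics/v5.png",np.hstack([c(s,180,220,70,95,6),c(t,393,170,62,95,6)]))
E
```

```text
(no output)
```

View pics/v5.png

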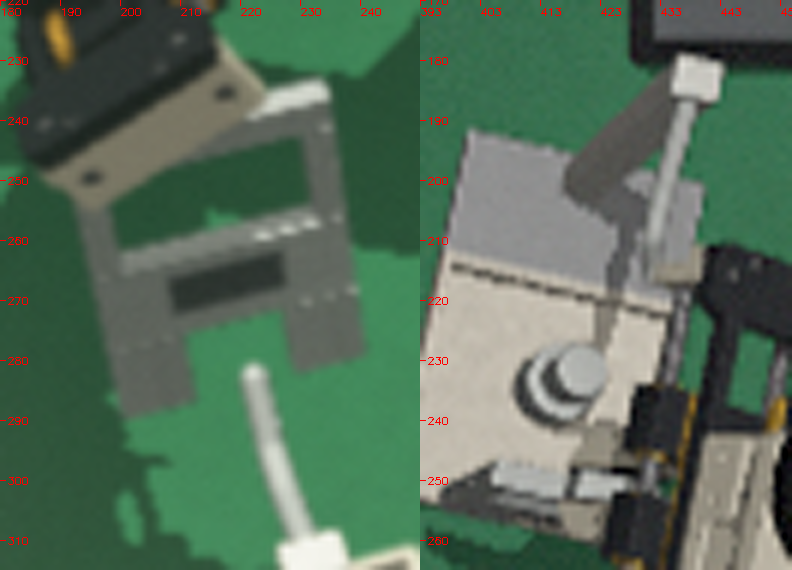

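In the scene half the gauge hangs upright, with its opening from about (230,242) to (200,265) and the hook tip at (222,281). In the top half its top bar runs along (406–430,249), level with the prediction. Relative to the hook, the loop is about 265 mm high, which clears the tip, so I'll insert it.

Request:
{"method": "servo_tool", "body": {
  "deltas": [
    [[-0.0055, 0, -0.0025], [0, 0, 0]],
    [[0, 0.02, 0], [0, 0, 0]],
    [[0, 0.03, 0], [0, 0, 0]],
    [[0, 0.03, 0], [0, 0, 0]],
    [[0, 0.01, 0], [0, 0, 0]],
    [[0, 0.01, 0], [0, 0, 0]],
    [[0, 0, 0], [0, 0, 0]],
    [[0, 0, 0], [0, 0, 0]]
  ]
}}

```text
time: 14.25
tool_pos: [575.5, -301.0, 288.2]
tcp_rot: [3.14, -0.437, 1.359]
contact_force: [0.4, -0.4, -1.4]
grip_width: 11.9
finger_force: 30.0
```

Request:
{"method": "servo_tool", "body": {
  "deltas": [
    [[0, 0.01, 0], [0, 0, 0]],
    [[0, 0.01, 0], [0, 0, 0]],
    [[0, 0.01, 0], [0, 0, 0]],
    [[0, 0.008, 0], [0, 0, 0]],
    [[0, 0.004, 0], [0, 0, 0]],
    [[0, 0, 0], [0, 0, 0]],
    [[0, 0, 0], [0, 0, 0]]
  ]
}}

```text
time: 15.12
tool_pos: [616.8, -309.8, 288.2]
tcp_rot: [3.14, -0.437, 1.359]
contact_force: [-1.1, -0.4, -1.9]
grip_width: 11.8
finger_force: 30.0
```

```bash
python3 - <<'E'
from h import *
o=bot.get_obs();q=R.from_euler('xyz',o["tcp_rot"])
q0=R.from_euler('xyz',[2.492,-.355,2.296]); t0=np.array([463.7,277.2,150.5])
w=q.apply(q0.inv().apply(GO+G@[0,0,128]-t0))+o["tool_pos"]; print("loop st",S.T@(w-SO),o["contact_force"],o["moment"],o["joint_positions"])
E
```

```text
loop st [ 29.12  -1.87 271.33] [-1.11 -0.42 -1.92] [-0.41  0.02 -0.01] [-0.75  0.76  0.72  0.39  1.87 -0.46]
```

Request:
{"method": "servo_tool", "body": {
  "deltas": [
    [[-0.0034, 0, 0.0073], [0, 0, 0]],
    [[-0.0034, 0, 0.0073], [0, 0, 0]],
    [[-0.0034, 0, 0.0073], [0, 0, 0]],
    [[0, 0, 0], [0, 0, 0]],
    [[0, 0, 0], [0, 0, 0]]
  ]
}}

```text
time: 15.75
tool_pos: [617.2, -309.8, 264.1]
tcp_rot: [3.14, -0.437, 1.359]
contact_force: [0.7, 1.1, -0.8]
grip_width: 11.8
finger_force: 30.0
```

Request:
{"method": "servo_tool", "body": {
  "deltas": [
    [[-0.0008, 0, 0.0018], [0, 0, 0]],
    [[-0.0008, 0, 0.0018], [0, 0, 0]],
    [[0, 0, 0], [0, 0, 0]],
    [[0, 0, 0], [0, 0, 0]]
  ]
}}

```text
time: 16.25
tool_pos: [617.1, -309.7, 260.0]
tcp_rot: [3.14, -0.437, 1.359]
contact_force: [1.0, 0.3, -2.4]
grip_width: 12.0
finger_force: 30.0
```

Request:
{"method": "servo_tool", "body": {
  "deltas": [
    [[-0.0008, 0, 0.0018], [0, 0, 0]],
    [[0, 0, 0], [0, 0, 0]],
    [[0, 0, 0], [0, 0, 0]]
  ]
}}

```text
time: 16.62
tool_pos: [617.1, -309.7, 258.0]
tcp_rot: [3.14, -0.437, 1.359]
contact_force: [-0.4, 0.2, -2.3]
grip_width: 11.6
finger_force: 30.0
```

Request:
{"method": "servo_tool", "body": {
  "deltas": [
    [[-0.0006, 0, 0.0014], [0, 0, 0]],
    [[0, 0, 0], [0, 0, 0]],
    [[0, 0, 0], [0, 0, 0]]
  ]
}}

```text
time: 17.0
tool_pos: [617.2, -309.6, 256.5]
tcp_rot: [3.14, -0.437, 1.359]
contact_force: [0.4, 0.8, -1.9]
grip_width: 11.9
finger_force: 30.0
```

Request:
{"method": "servo_tool", "body": {
  "deltas": [
    [[-0.0006, 0, 0.0014], [0, 0, 0]],
    [[0, 0, 0], [0, 0, 0]],
    [[0, 0, 0], [0, 0, 0]]
  ]
}}

```text
time: 17.38
tool_pos: [617.2, -309.6, 255.1]
tcp_rot: [3.14, -0.437, 1.359]
contact_force: [0.5, 0.5, -1.3]
grip_width: 11.7
finger_force: 30.0
```

Request:
{"method": "servo_tool", "body": {
  "deltas": [
    [[-0.0006, 0, 0.0014], [0, 0, 0]],
    [[0, 0, 0], [0, 0, 0]],
    [[0, 0, 0], [0, 0, 0]]
  ]
}}

```text
time: 17.75
tool_pos: [617.3, -309.6, 254.7]
tcp_rot: [3.138, -0.437, 1.36]
contact_force: [-1.3, -0.5, 5.0]
grip_width: 11.7
finger_force: 30.0
```

Request:
{"method": "servo_tool", "body": {
  "deltas": [
    [[0, 0, 0], [0, 0, 0]],
    [[0, 0, 0], [0, 0, 0]],
    [[0, 0, 0], [0, 0, 0]]
  ],
  "fingers": 0.2
}}

```text
time: 18.12
tool_pos: [617.2, -309.4, 253.0]
tcp_rot: [3.141, -0.438, 1.359]
contact_force: [-0.0, -0.5, -0.7]
grip_width: 18.1
finger_force: 0.0
```

```bash
python3 - <<'E'
from h import *
o=bot.get_obs();print(o["contact_force"],o["grip_width"],o["tool_pos"])
a=bot.capture("scene").astype(int)
# grey plate pixels of gauge around predicted foot
M=S@np.eye(3); 
L=SO+S@[29,-2,236]
for n,g in dict(footP=[6,50,-128],footM=[6,-50,-128],cP=[6,50,16],o81P=[6,38,-47]).items(): print(n,proj("scene",L+S@g))
cv2.imwrite("pics/s6.png",a[:,:,::-1])
E
```

```text
[-0.01 -0.48 -0.71] 18.11598591186037 [ 617.16 -309.43  253.02]
footP [252.27 331.59]
footM [209.29 344.29]
cP [246.93 289.79]
o81P [244.07 310.42][ WARN:0@0.880] global loadsave.cpp:1063 imwrite_ Unsupported depth image for selected encoder is fallbacked to CV_8U.
```

Request:
{"method": "servo_tool", "body": {
  "deltas": [
    [[0, 0, -0.004], [0, 0, 0]],
    [[0, 0, -0.008], [0, 0, 0]],
    [[0, 0, -0.012], [0, 0, 0]],
    [[0, 0, -0.02], [0, 0, 0]],
    [[0, 0, -0.03], [0, 0, 0]],
    [[0, 0, -0.03], [0, 0, 0]],
    [[0, 0, -0.03], [0, 0, 0]],
    [[0, 0, 0], [0, 0, 0]],
    [[0, 0, 0], [0, 0, 0]],
    [[0, 0, 0], [0, 0, 0]],
    [[0, 0, 0], [0, 0, 0]]
  ]
}}

```text
time: 19.55
tool_pos: [605.1, -364.4, 374.4]
tcp_rot: [3.141, -0.438, 1.359]
contact_force: [0.1, 0.0, 0.6]
grip_width: 18.4
finger_force: 0.0
```

```bash
python3 - <<'E'
from h import *
im=bot.capture("scene");a=cv2.imread("pics/s5.png");b=cv2.imread("pics/scene0.png").astype(int)
t=bot.capture("top").astype(int);t0=cv2.imread("pics/top0.png")[:,:,::-1].astype(int)
cur=im[:,:,::-1].astype(int)
d=(np.abs(cur-b).sum(2)>60).astype(np.uint8)
# below hook, new non-green grey pixels near predicted gauge
g=d.copy(); sat=cur.max(2)-cur.min(2); g[sat>25]=0; g[:270]=0; g[:,:195]=0; g[:,270:]=0; g[380:]=0
n,lab,st,ce=cv2.connectedComponentsWithStats(g); 
for i in range(1,n):
    if st[i,4]>30: print(st[i],ce[i])
for r in range(280,350,3): print(r,''.join('#' if g[r,c] else '.' for c in range(195,270)))
im2=bot.capture("scene"); print("motion",np.abs(im2[270:380,195:270].astype(int)-im[270:380,195:270]).max())
# shaft/tray/vial etc changes in top
print(bot.get_obs()["contact_force"],bot.get_obs()["time"])
E
```

```text
[ 203  282   52   63 1451] [228.66 311.84]
[208 360  17   7  40] [215.07 362.98]
[211 365  14   6  34] [217.32 367.56]
280 ..........................##...............................................
283 ...............................########....................................
286 .....................##################....................................
289 .....................######.############..#############....................
292 ......................####.#####.#######################...................
295 ...................########.#####.#####################....................
298 ..........########################.##########....######....................
301 ........####################.######...............######...................
304 .........#########.................................#####...................
307 ..........####......................................####...................
310 ..........#####............................#########...##..................
313 ...........####...............................##########...................
316 ............####.
[... 273 characters left out ...]
#########................
328 .............####################............###############...............
331 ..............############...................###############...............
334 ..............#############...................##########...................
337 ...............#############...............................................
340 ................##########..##.............................................
343 ................##########.................................................
346 ...........................................................................
349 ...........................................................................
motion 18
[-0.45 -0.2   0.26] 19.7
```

Request:
{"method": "servo_tool", "body": {
  "deltas": [
    [[0, 0, -0.03], [0, 0, 0]],
    [[0, 0, -0.03], [0, 0, 0]],
    [[0, 0, 0], [0, 0, 0]],
    [[0, 0, 0], [0, 0, 0]],
    [[0, 0, 0], [0, 0, 0]],
    [[0, 0, 0], [0, 0, 0]],
    [[0, 0, 0], [0, 0, 0]],
    [[0, 0, 0], [0, 0, 0]],
    [[0, 0, 0], [0, 0, 0]],
    [[0, 0, 0], [0, 0, 0]],
    [[0, 0, 0], [0, 0, 0]],
    [[0, 0, 0], [0, 0, 0]],
    [[0, 0, 0], [0, 0, 0]],
    [[0, 0, 0], [0, 0, 0]],
    [[0, 0, 0], [0, 0, 0]],
    [[0, 0, 0], [0, 0, 0]],
    [[0, 0, 0], [0, 0, 0]],
    [[0, 0, 0], [0, 0, 0]],
    [[0, 0, 0], [0, 0, 0]],
    [[0, 0, 0], [0, 0, 0]]
  ]
}}

```text
time: 22.2
tool_pos: [584.2, -375.7, 415.9]
tcp_rot: [3.125, -0.434, 1.359]
contact_force: [0.7, -1.5, -0.9]
grip_width: 18.5
finger_force: 0.0
```

```bash
python3 - <<'E'
from h import *
a=bot.capture("scene").astype(int)
for i in range(5): b=bot.capture("scene").astype(int)
w=np.s_[275:350,195:270]; d=np.abs(a-b)
print("station",d[w].max(),d[w].mean(),"background",d[380:420,300:340].max(),d[380:420,300:340].mean())
E
```

```text
station 5 0.8303407407407407 background 4 0.8735416666666667
```

```bash
python3 -c "
from plant import bot
print(bot.close_job())"
```

```text
the job is handed in; nothing more can be done
None
```

The gauge is hanging by its loop on the hook of the shaft station, straight and still in the last camera images, and I handed the job in at about 22.5 s; the hand-in gave no verdict.

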